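Dock the show projector on its three-seat registration base and open its lens door

ROBOT

A 7-joint arm with a two-finger parallel gripper is mounted at the origin on the work surface. World frame = base frame: x ahead of the robot, y to its left, z up, the work surface at z = 0. Lengths are in m, angles in rad, forces in N, time in s.
With the tool pointing down it reaches from about 0.4 to 0.85 m from the base axis. Payload 10.4 kg.
Tool frame: the origin (TCP) lies at the very end of the fingers, on their centre line; the grasp point (between the pads) lies manip.hold_point_z behind it (manip.hold_point_z is the distance from the TCP to the grasp point, in m); z points along the fingers, x is the direction in which the jaws open and shut, and the axes are right-handed (so a half turn about z gives the same grasp; the last joint's range is limited). The gripper opens to 85 mm and grips with 20 to 120 N. Pads are 22 mm wide; open, the fingers measure 114 mm over their backs; the gripper's body (76 mm by 85 mm) begins 54 mm behind the grasp point. The pads swing forward as they close: fully open they stand 13 mm farther back than shut.
Start: joints at [-1.262, 0.332, -0.065, 1.46, 0.022, 1.35, -0.088], TCP at [0.204, 0.591, 0.231] pointing down, gripper open.
Joint ranges: [-2.6, 2.6], [-0.5, 2.12], [-1.47, 1.34], [0.16, 2.42], [-1.27, 4.41], [0.06, 2.06], [-2.6, 2.6]. Speed limits (rad/s): [2.22, 2.22, 2.79, 2.79, 3.14, 3.14, 3.14].

INTERFACE

Orientations are given as a unit quaternion [x, y, z, w].
In Python, from workcell import readout, camera, camera_info, manip gives the robot as it stands.
- The arm moves only by the tool play_rows, never from a script. Its argument "rows" is a list of rows, each a list of 3 entries, a list of its own where there are three numbers: the shift along the world's x, y, z in mm, then the turn, a rotation vector about the world's x, y, z in degrees, then the finger opening in mm, from 0 to 85.4. In form: [[[tx, ty, tz], [rx, ry, rz], fingers], ...]. A call has 1 to 12 rows; each row shifts and turns the commanded pose from where the row before left it; what a row does not reach is not made up. A row lasts 1/8 s, in which the tool goes at most 62.5 mm and 10.7 degrees, less where a joint would pass 70% of its speed; a pose out of reach is approached as far as the arm can. A call with a gripper value outside its range is refused whole. The fingers move at their own pace and stop on an object; "force" is the grip in N (left out, the last holds). Time passes only in rows, so rows that do not move let the fingers close. It gives the time, the measured TCP pose, the force and the opening at its end, in the units of the state.
- readout.get_obs(): the state, without advancing time (a new reading comes with each control period).
- camera(name): name is "scene" or "top" or "wrist"; returns the picture (400x640x3 uint8, blue, green, red); there is no depth.
- camera_info(name): a dict with "fx", "fy", "cx", "cy" (pixels), "world_from_camera" (4x4, takes a point from camera to world coordinates). Camera axes: x right, y up, looking along -z (the intrinsics and any distortion apply to the point x, -y, -z); pixel columns grow to the right and rows downward; lengths in m; the calibration is good to about 2 mm. A picture is of the moment at which its call begins: read the wrist's pose just before it. camera_info takes no time and is no camera call; for the wrist camera it gives the pose at the moment of the call.
- manip.hand_in(): hands the job in, once; it reports no verdict.
The state is a dict: "clock": time; "joint_pos": joint angles; "joint_velocities": joint speeds; "tau": joint torques, N m; "position": TCP position; "ee_rot": TCP orientation; "ft_force": force on the tool from outside, world axes, zero at the start; "torque": the same for the moment, N m; "grip_width": opening from 0.0 (shut) to 1.0 (fully open).
Only numpy, scipy, OpenCV 4.12 (cv2) and the standard library are available. Lean on these libraries where they do the work, as an engineer would, in place of code of your own. Each camera call takes 0.05 s, during which the arm holds its last target.

TASK

The small white projector has been taken off its registration dock: lift it by its carrying handle with the lens door still shut and set it down gently on the dock, so that its three ball feet are fully home in the cone, the groove and on the flat, and let go. Then press the orange catch on its top so that the lens door springs open by itself without being touched, and leave the projector seated in the dock. Leave the instruments and other things on the table where they are.

Things in the scene. Friction and masses are not known exactly. Their poses are not given: they have to be found in the camera images.
- handle (a point): middle of the projector's black carrying handle, where to grasp it: a bar 16 mm thick (along x), 14 mm high, 96 mm long (along y, 80 mm of it free between two posts), 124 mm above the undersides of the feet and 36 mm above the roof; the centre of mass lies below it. x is the way the lens looks, y to the projector's left, z up
- projector: the loose projector, 0.6 to 0.9 kg: a white box (150 long, 116 wide, 58 mm high) on a 160 x 122 x 6 mm aluminium plate with three 20 mm steel ball feet under it. Origin in the middle, level with the undersides of the feet; x to the lens end, y left, z up. The handle's middle is at x -8, y 0, z 124 mm, the roof at z 88 mm
- foot_cone (a point): centre of the front left ball foot (lens end, left), the one for the cone: x 62, y 46, z 10 mm in the projector's frame
- foot_groove (a point): centre of the front right ball foot, the one for the groove: x 62, y -46, z 10 mm in the projector's frame
- foot_flat (a point): centre of the single rear ball foot, the one for the flat: x -62, y 0, z 10 mm in the projector's frame
- dock: the registration dock, fixed to the table: black plate 176 x 150 x 12 mm with three bright steel seats; origin in the middle of its underside, x is the way the lens must look (the end with two seats), y to the left, z up. With the projector home its frame lies 20 mm straight above this one, axes parallel
- seat_cone (a point): where the centre of the front left ball lies when home in the cone seat (a round steel puck, 46 mm across, with a 90 degree cone 30 mm wide at the mouth); x 62, y 46, z 30 mm in the dock's frame, 1 mm below the rim; polished, so a ball that enters slides home
- seat_groove (a point): where the centre of the front right ball lies when home in the groove seat (a steel block 44 x 46 mm with a 90 degree vee along y, 30 mm wide at the mouth); x 62, y -46, z 30 mm in the dock's frame
- seat_flat (a point): where the centre of the rear ball lies when home on the flat seat (a low steel disc 42 mm across, its top 20 mm above the table); x -62, y 0, z 30 mm in the dock's frame
- catch_top (a point): middle of the top face of the orange catch button, 26 mm across, near the lens end of the projector's roof; 8 mm proud of the roof, 55 mm in front of the handle (x 47, y 0, z 96 mm in the projector's frame). Pressed straight down
- catch_travel (a joint): how far the catch is pressed (m): 0 out, 0.006 fully down; sprung, 2 N at first and 6 N fully down; it lets the lens door go at about 4 mm
- lens_door_angle (a joint): angle of the lens door (rad): 0 shut, 1.75 fully open. Once let go it springs open by itself in well under a second
- lens_door: the sprung grey lens door, 90 wide, 45 high, 6 mm thick, in the projector's front; origin on its hinge along its lower edge (x 72, y 0, z 35 mm in the projector's frame); it tips forward and down, reaching 48 mm before the hinge
- tambourine: bystander: tambourine, 200 mm across, 45 mm high
- cowbell: bystander: rusty cowbell, 58 x 38 mm, 64 mm high
- woodblock: bystander: wood block, 90 x 42 x 34 mm
- shaker: bystander: brass shaker tin, 52 mm across, 85 mm high
- foam_block: bystander: white foam cube, 100 mm

How it is judged:
On the way, in this order (a step that is already met when the one before it is completed fails the run):
1. the projector stands in the dock with all three balls home, let go, its lens door still shut (distance between foot_cone and seat_cone below 0.002 m and distance between foot_groove and seat_groove below 0.002 m and distance between foot_flat and seat_flat below 0.002 m and value of joint lens_door_angle below 0.1 rad and contact force between the fingers and projector below 0.3 N), for 0.3 s.
2. the catch is pressed and the lens door springs open (value of joint lens_door_angle above 1.5 rad), for 0.2 s.
At the end, for the whole second after the job is handed in: each of the three ball feet lies within 2 mm of its home position in the cone, the groove and on the flat, the lens door is open (over 1.5 rad), the projector is at rest and released (distance between foot_cone and seat_cone below 0.002 m and distance between foot_groove and seat_groove below 0.002 m and distance between foot_flat and seat_flat below 0.002 m and value of joint lens_door_angle above 1.5 rad and linear speed of projector below 0.01 m/s); the robot touches nothing.
It fails at once if the projector is dropped or forced on the dock (over 60 N) (contact force between projector and dock above 60 N).
It fails at once if the projector is let go in the air and drops (unheld and faster than 0.25 m/s) (contact force between the fingers and projector below 0.3 N and linear speed of projector above 0.25 m/s).
It fails at once if the robot touches the lens door (contact force between any of the fingers, the arm and lens_door above 0.5 N).
It fails at once if a bystander is moved more than 20 mm (distance of any of tambourine, cowbell, woodblock, shaker, foam_block from where it was at the start of the episode above 0.02 m).
It also fails if it takes over 54 s, if anything falls off the work surface, if the arm or the gripper's body presses on something with over 40 N, if the wrist force passes 120 N, or if a joint passes its speed limit or range.

## Working session

There is one attempt and no reset: what is moved stays moved. The work goes in short steps, Python scripts to look and compute and a tool call to move; the robot and the scene stay as the last step left them, time stands still between calls to the robot, and variables do not carry over. Pictures are saved under pics/ and viewed, and the job is handed in when it is done.

Besides the shell and the picture viewer there is one more tool, called after "Call:" as name(argument=value, ...), one argument or row to a line, values as JSON. play_rows: Moves the arm, as the interface text tells. Its arguments: {"type":"object","properties":{"rows":{"type":"array"},"force":{"type":"number"}},"required":["rows"]}

```bash
mkdir -p pics; ls
python3 - <<'E'
from workcell import readout,camera,camera_info,manip
import cv2
print(manip.hold_point_z); print(readout.get_obs())
for n in("scene","top","wrist"):
    i=camera_info(n); print(n,i)
    cv2.imwrite(f"pics/{n}0.png",camera(n))
E
```

```text
pics
0.0187
{'clock': 0.0, 'joint_pos': array([-1.26157906,  0.33288543, -0.0646941 ,  1.46095876,  0.02158396,
        1.34987331, -0.0884943 ]), 'joint_velocities': array([ 0.00075795,  0.0005693 ,  0.00083552, -0.0004894 , -0.00154179,
       -0.00043048, -0.00029213]), 'tau': array([-2.29438037e-04, -6.25441360e+01,  4.89785685e-02, -3.91612029e+01,
        1.60865119e-02,  9.81384394e-03, -4.00171996e-05]), 'position': array([0.20348194, 0.59055138, 0.2304991 ]), 'ee_rot': array([ 8.14169533e-01,  5.80626782e-01, -5.66695322e-04,  4.36085883e-04]), 'ft_force': array([-0.82749324, -0.08119335,  1.34753282]), 'torque': array([-0.05447798,  0.05215044, -0.00494757]), 'grip_width': 0.9964844614014198}
scene {'fx': 484.17682157312294, 'fy': 484.17682157312294, 'cx': 313.24264723369464, 'cy': 198.97401728130782, 'world_from_camera': array([[-0.16746833, -0.644993  ,  0.74561276,  1.58122398],
       [ 0.98585765, -0.10476697,  0.13079976,  0.09180763],
       [-0.00624934,  0.75697286,  0.65341643,  0.94688476],
       [ 0.        ,  0.        ,  0.        ,  1.        ]])}
top {'fx': 395.3248265626638, 'fy': 395.3248265626638, 'cx': 321.6611604638391, 'cy': 196.01825523578322, 'world_from_camera': array([[ 0.01366832,  0.99394217, -0.10905113,  0.48090224],
       [-0.99989786,  0.013131  , -0.00564393, -0.0681345 ],
       [-0.00417779,  0.10911713,  0.99402012,  1.22221688],
       [ 0.        ,  0.        ,  0.        ,  1.        ]])}
wrist {'fx': 345.0604651869047, 'fy': 345.0604651869047, 'cx': 313.62007949650564, 'cy': 201.30256908880241, 'world_from_camera': array([[ 0.32717352, -0.90602101, -0.26848355,  0.13388755],
       [ 0.94496296,  0.31321595,  0.09455562,  0.6135717 ],
       [-0.00157605, -0.28464311,  0.95863226,  0.37380754],
       [ 0.        ,  0.        ,  0.        ,  1.        ]])}
```

View pics/scene0.png

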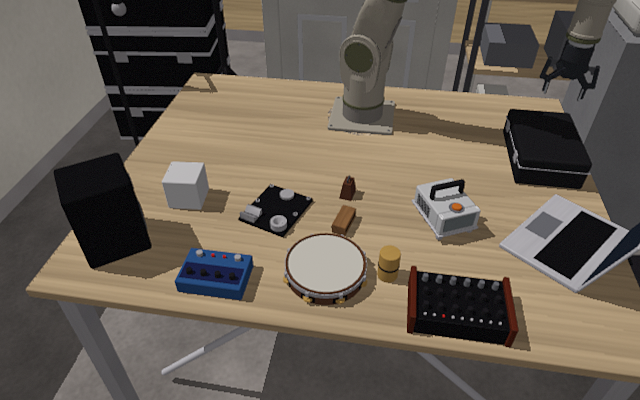

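View pics/top0.png

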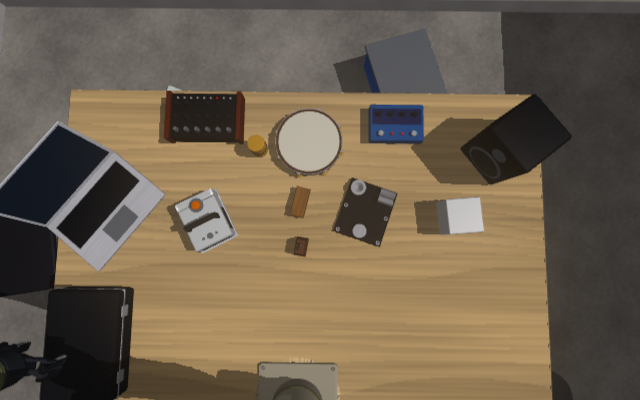

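View pics/wrist0.png

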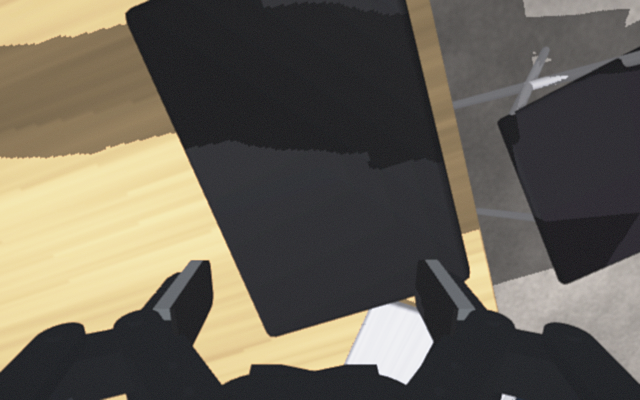

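The top view shows the projector near (205,220) with its catch at (196,206), and the dock near (364,212) with the cone at (358,187), the groove at (386,197) and the flat at (360,231). Next I'll enlarge both areas.

```bash
cat > h.py <<'E'
import numpy as np,cv2
from workcell import readout,camera,camera_info,manip
def ray(i,u,v):
    T=i["world_from_camera"]; d=np.array([(u-i["cx"])/i["fx"],-(v-i["cy"])/i["fy"],-1.])
    return T[:3,3],T[:3,:3]@d
def onz(i,u,v,z):
    o,d=ray(i,u,v); return o+d*(z-o[2])/d[2]
def proj(i,p):
    T=i["world_from_camera"]; q=T[:3,:3].T@(np.asarray(p)-T[:3,3])
    return np.array([i["cx"]+i["fx"]*q[0]/-q[2], i["cy"]-i["fy"]*q[1]/-q[2]])
E
python3 - <<'E'
from h import *
im=cv2.imread("pics/top0.png"); 
a=cv2.resize(im[180:260,160:250],None,fx=5,fy=5,interpolation=cv2.INTER_CUBIC)
b=cv2.resize(im[170:250,325:405],None,fx=5,fy=5,interpolation=cv2.INTER_CUBIC)
cv2.imwrite("pics/topcrop.png",np.hstack([a[:400,:390],b]))
im=cv2.imread("pics/scene0.png")
a=cv2.resize(im[170:240,405:490],None,fx=4.5,fy=4.5,interpolation=cv2.INTER_CUBIC)
b=cv2.resize(im[175:245,235:320],None,fx=4.5,fy=4.5,interpolation=cv2.INTER_CUBIC)
cv2.imwrite("pics/scenecrop.png",np.hstack([a,b]))
E
```

```text
(no output)
```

View pics/topcrop.png

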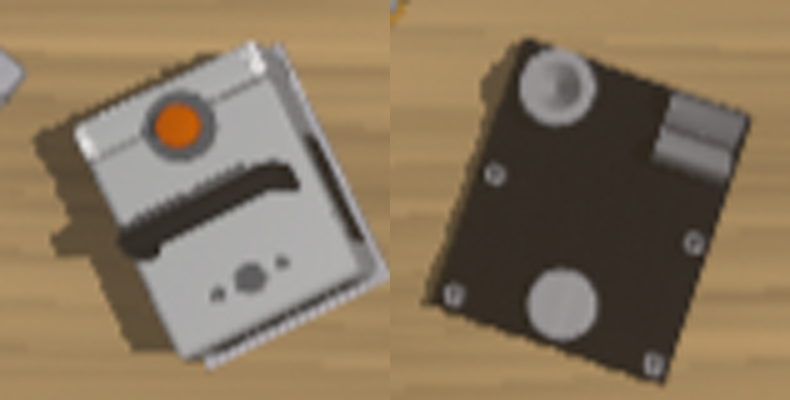

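View pics/scenecrop.png

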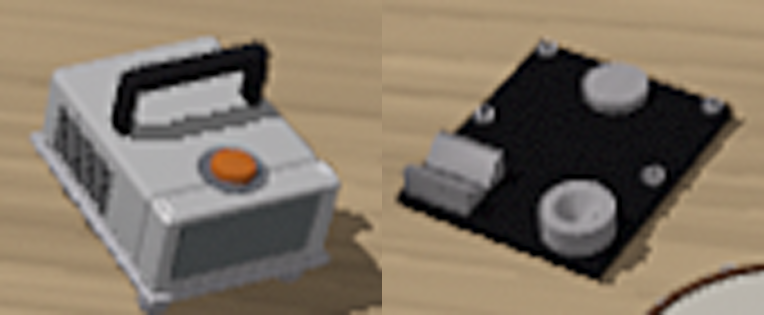

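The crops are clear. The catch is at crop (177,125), the handle runs from (140,245) to (285,175), the cone is at (557,88), the flat at (563,305) and the groove at (702,137).

Run:
```python
from h import *
i=camera_info("top")
def A(u,v,z): return onz(i,(u+.5)/5-.5+160,(v+.5)/5-.5+180,z)
def B(u,v,z): return onz(i,(u-390+.5)/5-.5+325,(v+.5)/5-.5+170,z)
c=A(177,125,.096); h1=A(138,238,.124);h2=A(283,172,.124)
print("catch",c,"h",h1,h2,"mid",(h1+h2)/2,np.linalg.norm(h1-h2)," yaw from handle",np.degrees(np.arctan2(*(h1-h2)[1::-1]))-90)
m=(h1+h2)/2; d=c-m; print("yaw",np.degrees(np.arctan2(d[1],d[0])),np.linalg.norm(d[:2]))
C=B(557,88,.031);F=B(563,305,.02);G=B(702,137,.031)
print("C",C,"F",F,"G",G, np.linalg.norm((C-G)[:2]),np.linalg.norm((C-F)[:2]),np.linalg.norm((G-F)[:2]))
P=np.array([[62,46],[62,-46],[-62,0]])/1000; Q=np.array([C,G,F])[:,:2]
Pc=P-P.mean(0);Qc=Q-Q.mean(0);H=Pc.T@Qc
th=np.arctan2(H[0,1]-H[1,0],H[0,0]+H[1,1]);R=np.array([[np.cos(th),-np.sin(th)],[np.sin(th),np.cos(th)]])
t=Q.mean(0)-R@P.mean(0);print("dock",t,np.degrees(th),Q-(P@R.T+t))
# scene check
s=camera_info("scene")
im=cv2.imread("pics/top0.png");hsv=cv2.cvtColor(im,cv2.COLOR_BGR2HSV)
for n,r in(("top",(slice(190,225),slice(180,215))),("scene",(slice(190,225),slice(435,480)))):
    im=cv2.imread(f"pics/{n}0.png");hsv=cv2.cvtColor(im,cv2.COLOR_BGR2HSV)
    mk=cv2.inRange(hsv,(3,170,90),(18,255,255)); k=np.zeros_like(mk);k[r]=mk[r]
    M=cv2.moments(k,True);u,v=M['m10']/M['m00'],M['m01']/M['m00'];print(n,u,v,M['m00'],onz(camera_info(n),u,v,.094))
o=readout.get_obs();from scipy.spatial.transform import Rotation as Ro
print(Ro.from_quat(o['ee_rot']).as_matrix())
# scene dock
def S(u,v,z): return onz(s,(u-382+.5)/4.5-.5+235,(v+.5)/4.5-.5+175,z)
print("scene C",S(578,205,.031),"F",S(616,80,.02))
def S1(u,v,z): return onz(s,(u+.5)/4.5-.5+405,(v+.5)/4.5-.5+170,z)
print("scene handle",S1(125,80,.131),S1(258,50,.131))
```

```text
catch [0.57495103 0.30052595 0.096     ] h [0.50942555 0.30996685 0.124     ] [0.54714989 0.23098766 0.124     ] mid [0.52828772 0.27047725 0.124     ] 0.08752621252816818  yaw from handle 25.5314323542011
yaw 32.7793908949326 0.05550124948838118
C [ 0.63999064 -0.1713787   0.031     ] F [ 0.50892569 -0.17644825  0.02      ] G [ 0.61121046 -0.25927227  0.031     ] 0.09248556100117616 0.13116295863786526 0.13161303667996754
dock [ 0.56709209 -0.19586329] -18.34071103307229 [[-4.26656384e-04  3.30643563e-04]
 [-2.57481914e-04 -2.36330898e-04]
 [ 6.84138298e-04 -9.43126655e-05]]
top 195.1206896551724 204.70689655172413 58.0 [0.57481514 0.30081909 0.094     ]
scene 456.38461538461536 206.44230769230768 52.0 [0.57714104 0.29932541 0.094     ]
[[ 3.25736861e-01  9.45460416e-01 -3.14093923e-04]
 [ 9.45459795e-01 -3.25737008e-01 -1.08510481e-03]
 [-1.12823566e-03  5.64954583e-05 -9.99999362e-01]]
scene C [ 0.63977257 -0.17201821  0.031     ] F [ 0.50668369 -0.17705396  0.02      ]
scene handle [0.55341962 0.23182786 0.131     ] [0.51208756 0.31052701 0.131     ]
```

Call:
play_rows(
  rows=[
    [[40,-40,8],[0,0,-5.5],85],
    [[40,-40,8],[0,0,-5.5],85],
    [[40,-40,8],[0,0,-5.5],85],
    [[40,-40,8],[0,0,-5.5],85],
    [[40,-40,8],[0,0,-5.5],85],
    [[40,-40,0],[0,0,-5.5],85],
    [[40,-40,0],[0,0,-5.5],85],
    [[43,-39,0],[0,0,-5.0],85],
    [[0,0,0],[0,0,0],85],
    [[0,0,0],[0,0,0],85],
  ],
)

```text
clock: 1.4
position: [0.5263, 0.2722, 0.271]
ee_rot: [0.971, 0.238, -0.0, -0.0]
ft_force: [-0.2, 0.6, 1.0]
grip_width: 0.993
```

Run:
```python
from h import *
i=camera_info("wrist");o=readout.get_obs();im=camera("wrist");cv2.imwrite("pics/w1.png",im)
np.save("w1.npy",i,allow_pickle=True);print(o['position'],o['clock'],o['ee_rot'],o['joint_pos'],o['ft_force'])
print(i['world_from_camera'])
print([proj(i,(0.527,0.271,.124)),proj(i,(.576,.300,.096))])
```

```text
[0.52627936 0.27217994 0.27095444] 1.4 [ 9.71328346e-01  2.37741691e-01 -3.47610354e-04 -1.05162905e-04] [-0.79465351  0.24168141  0.29129616  1.50601958 -0.07014558  1.40472141
 -0.01963417] [-0.19620373  0.62740676  1.02242543]
[[ 0.88765163 -0.4417375  -0.13016362  0.49176999]
 [ 0.46051447  0.85083729  0.25298682  0.33566307]
 [-0.00100571 -0.28450639  0.95867362  0.41419995]
 [ 0.          0.          0.          1.        ]]
[array([315.6796498 , 187.47996079]), array([375.89774836, 176.9080099 ])]
```

View pics/w1.png

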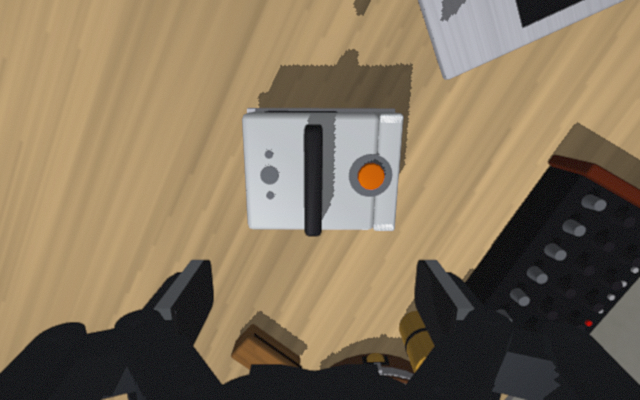

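The wrist view shows the handle as a vertical bar from about (313,125) to (314,236), with the catch at (371,177). I'll measure both with masks.

Run:
```python
from h import *
i=np.load("w1.npy",allow_pickle=True).item();im=cv2.imread("pics/w1.png");hsv=cv2.cvtColor(im,cv2.COLOR_BGR2HSV)
r=(slice(100,245),slice(285,345))
k=np.zeros(im.shape[:2],np.uint8);k[r]=(im.max(2)[r]<60)*255
n,l,st,ce=cv2.connectedComponentsWithStats(k);j=1+st[1:,4].argmax();ys,xs=np.where(l==j)
(cx,cy),(w,h),a=cv2.minAreaRect(np.column_stack([xs,ys]).astype(np.float32));print(cx,cy,w,h,a,st[j])
for lo,hi in((128,150),(150,180),(180,210),(210,232)):
    m=(ys>=lo)&(ys<hi);print(lo,xs[m].min(),xs[m].max(),xs[m].mean())
v1,v2=ys.min()+6,ys.max()-6
u=np.polyfit(ys,xs,1)
h=[onz(i,np.polyval(u,v),v,.130) for v in(ys.min(),ys.max())]
print(h,(h[0]+h[1])/2,np.linalg.norm(h[0]-h[1]))
d=h[0]-h[1];print("yaw",np.degrees(np.arctan2(d[1],d[0]))-90)
k=cv2.inRange(hsv,(3,150,90),(18,255,255));k[:,:340]=0;k[:,400:]=0;k[:150]=0;k[210:]=0
M=cv2.moments(k,True);c=onz(i,M['m10']/M['m00'],M['m01']/M['m00'],.095);print("catch",c,M['m00'])
# white roof edges
g=((im.min(2)>130)&(hsv[...,1]<40)).astype(np.uint8)*255;g[:,:235]=0;g[:,412:]=0;g[:100]=0;g[240:]=0
cs,_=cv2.findContours(g,0,2);cc=max(cs,key=cv2.contourArea);q=cv2.boxPoints(cv2.minAreaRect(cc));print(q)
W=np.array([onz(i,*p,.088) for p in q]);print(W,W.mean(0))
for a in range(4):
    d=W[a]-W[(a+1)%4];print(np.linalg.norm(d),np.degrees(np.arctan2(d[1],d[0])))
```

```text
313.5 180.0 110.0 17.0 90.0 [ 305  125   18  111 1869]
128 305 322 313.34704370179946
150 305 322 313.05263157894734
180 305 321 313.0
210 305 321 312.71191135734074
[array([0.50064943, 0.3175426 , 0.13      ]), array([0.54392538, 0.23266772, 0.13      ])] [0.52228741 0.27510516 0.13      ] 0.09527093915676042
yaw 27.0160969776513
catch [0.57142332 0.29859109 0.095     ] 554.0
[[321.26868 228.94623]
 [330.0985  108.8602 ]
 [402.50116 114.18393]
 [393.67133 234.26996]]
[[0.55632937 0.22728736 0.088     ]
 [0.50885666 0.33470053 0.088     ]
 [0.57002501 0.36112168 0.088     ]
 [0.62421252 0.25603525 0.088     ]] [0.56485589 0.2947862  0.088     ]
0.11743614273559938 -66.15631271395173
0.06663065355811895 -156.6384785545953
0.11823470170378234 117.277766912659
0.07371948992647394 22.952211090413744
```

Call:
play_rows(
  rows=[
    [[-1,2.5,-26],[0,0,-0.5],48],
    [[0,0,-30],[0,0,0],48],
    [[0,0,-30],[0,0,0],48],
    [[0,0,-30],[0,0,0],48],
    [[0,0,-25],[0,0,0],48],
    [[0,0,-15],[0,0,0],48],
    [[0,0,-10],[0,0,0],48],
    [[0,0,0],[0,0,0],48],
    [[0,0,0],[0,0,0],48],
  ],
  force=60,
)

```text
clock: 2.58
position: [0.526, 0.2748, 0.1062]
ee_rot: [0.972, 0.233, 0.001, -0.0]
ft_force: [-0.4, -0.7, 0.6]
grip_width: 0.561
```

Run:
```python
from h import *
o=readout.get_obs();im=camera("wrist");cv2.imwrite("pics/w2.png",im);print(o['position'],o['ft_force'],o['clock'],o['grip_width'])
```

```text
[0.52601834 0.27475988 0.10622187] [-0.37440121 -0.65935265  0.56081171] 2.575 0.5612734978081703
```

View pics/w2.png

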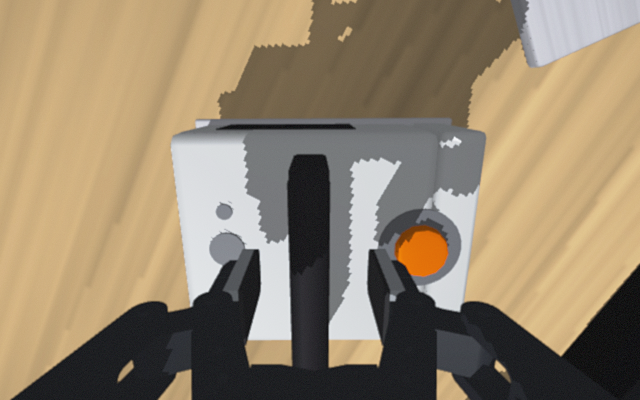

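The handle lies between the pads, about 2 mm off centre, and nothing is touching. I'll close.

Call:
play_rows(
  rows=[
    [[-1,0,0],[0,0,0],25],
    [[0,0,0],[0,0,0],17],
    [[0,0,0],[0,0,0],8],
    [[0,0,0],[0,0,0],4],
    [[0,0,0],[0,0,0],4],
    [[0,0,0],[0,0,0],4],
  ],
  force=60,
)

```text
clock: 3.38
position: [0.5247, 0.2746, 0.1057]
ee_rot: [0.972, 0.233, 0.0, -0.0]
ft_force: [-2.0, -0.3, 5.5]
grip_width: 0.175
```

Run:
```python
from h import *
i=camera_info("wrist");np.save("w3.npy",i,allow_pickle=True)
o=readout.get_obs();im=camera("wrist");cv2.imwrite("pics/w3.png",im);print(o['position'],o['ft_force'],o['clock'],o['grip_width'])
```

```text
[0.52466454 0.27455264 0.10567866] [-2.02846085 -0.25059386  5.48872986] 3.375 0.1751600982774137
```

View pics/w3.png

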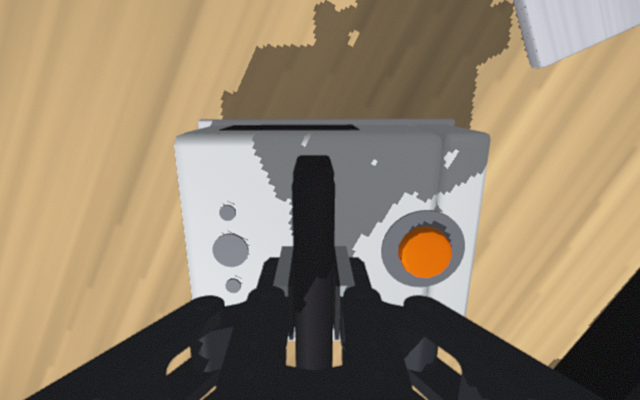

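The handle is gripped at 15 mm opening, with the catch at (426,252) and the rear grey disc at (230,250). Now I'll work out where the projector sits in the tool frame.

```bash
cat > inhand.py <<'E'
from h import *
from scipy.spatial.transform import Rotation as Ro
def run(im,i,o,dz=0):
    R=Ro.from_quat(o['ee_rot']).as_matrix();p=o['position']
    hsv=cv2.cvtColor(im,cv2.COLOR_BGR2HSV)
    k=cv2.inRange(hsv,(3,120,50),(18,255,255));k[:,:380]=0;k[:,470:]=0;k[:190]=0;k[300:]=0
    cs,_=cv2.findContours(k,0,2);c=max(cs,key=cv2.contourArea);(u,v),r=cv2.minEnclosingCircle(c);print("catch px",u,v,r)
    g=(cv2.cvtColor(im,cv2.COLOR_BGR2GRAY)<170).astype(np.uint8)*255;g[:,:205]=0;g[:,252:]=0;g[:225]=0;g[272:]=0
    cs,_=cv2.findContours(g,0,2);c=max(cs,key=cv2.contourArea);(u2,v2),r2=cv2.minEnclosingCircle(c);print("disc px",u2,v2,r2)
    for n,(a,b,z) in dict(catch=(u,v,.096),disc=(u2,v2,.089)).items():
        w=onz(i,a,b,z+dz);print(n,"world",w.round(4),"tool",(R.T@(w-p)).round(4))
E
python3 - <<'E'
from inhand import *
run(cv2.imread("pics/w3.png"),np.load("w3.npy",allow_pickle=True).item(),readout.get_obs())
E
```

```text
catch px 424.5684814453125 251.86985778808594 26.752355575561523
disc px 230.5176544189453 249.43136596679688 18.069543838500977
catch world [0.5705 0.2993 0.096 ] tool [ 0.0521 -0.0013  0.0097]
disc world [0.4862 0.2544 0.089 ] tool [-0.0435  0.0005  0.0167]
```

Call:
play_rows(
  rows=[
    [[0,0,4],[0,0,0],4],
    [[0,0,8],[0,0,0],4],
    [[0,0,14],[0,0,0],4],
    [[0,0,20],[0,0,0],4],
    [[0,0,20],[0,0,0],4],
    [[0,0,16],[0,0,0],4],
    [[0,0,10],[0,0,0],4],
    [[0,0,6],[0,0,0],4],
    [[0,0,2],[0,0,0],4],
    [[0,0,0],[0,0,0],4],
    [[0,0,0],[0,0,0],4],
  ],
  force=60,
)

```text
clock: 4.8
position: [0.5243, 0.2743, 0.2048]
ee_rot: [0.972, 0.233, -0.0, 0.0]
ft_force: [-0.0, -0.3, -6.0]
grip_width: 0.172
```

Run:
```python
from inhand import *
i=camera_info("wrist");o=readout.get_obs();im=camera("wrist");cv2.imwrite("pics/w4.png",im);print(o['position'],o['ft_force'],o['torque'],o['clock'],o['grip_width'])
run(im,i,o,o['position'][2]-.1057)
cv2.imwrite("pics/s4.png",camera("scene"))
```

```text
[0.52434506 0.27431608 0.20477264] [-0.00622611 -0.25518782 -6.0088879 ] [-0.01421103  0.04304923  0.00620849] 4.8 0.1720410968306244
catch px 424.3643493652344 252.40512084960938 26.761857986450195
disc px 230.3000030517578 249.5 17.875778198242188
catch world [0.5703 0.2988 0.1951] tool [ 0.052  -0.001   0.0097]
disc world [0.4858 0.254  0.1881] tool [-0.0436  0.0006  0.0167]
```

View pics/w4.png

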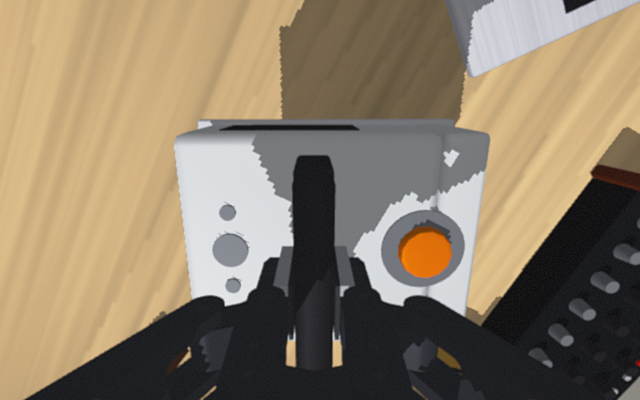

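View pics/s4.png

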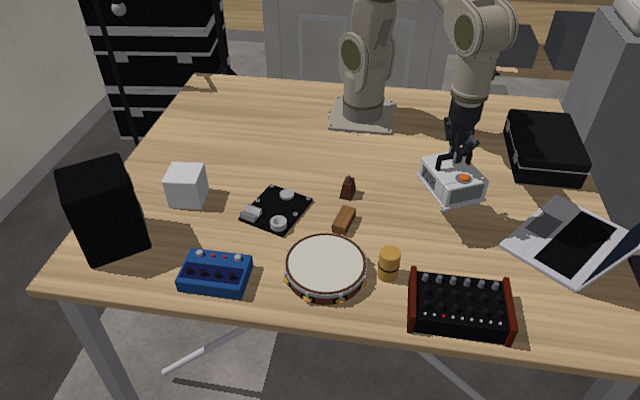

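The projector came up level with no slip, the in-hand marks are unchanged, and the load is about 7 N. Next I'll carry it over the dock.

Call:
play_rows(
  rows=[
    [[3,-15,3],[0,0,-2],4],
    [[3,-30,2],[0,0,-3],4],
    [[3,-45,0],[0,0,-4],4],
    [[3,-52,0],[0,0,-5],4],
    [[3,-55,0],[0,0,-5],4],
    [[3,-55,0],[0,0,-5],4],
    [[3,-55,0],[0,0,-5],4],
    [[3,-50,0],[0,0,-5],4],
    [[3,-45,0],[0,0,-4],4],
    [[3,-33,0],[0,0,-3.3],4],
    [[3,-22,0],[0,0,-2.5],4],
    [[2,-11,0],[0,0,-1.5],4],
  ],
)

```text
clock: 6.4
position: [0.559, -0.1955, 0.2105]
ee_rot: [0.987, -0.161, 0.0, 0.0]
ft_force: [0.3, 0.1, -6.1]
grip_width: 0.175
```

Call:
play_rows(
  rows=[
    [[0,0,0],[0,0,0],4],
    [[0,0,0],[0,0,0],4],
    [[0,0,0],[0,0,0],4],
  ],
)

```text
clock: 6.78
position: [0.5598, -0.1923, 0.2103]
ee_rot: [0.987, -0.158, -0.0, -0.0]
ft_force: [-0.4, 0.2, -5.9]
grip_width: 0.175
```

Run:
```python
from inhand import *
i=camera_info("wrist");o=readout.get_obs();im=camera("wrist");print(o['position'],o['ft_force'],o['clock'],o['grip_width'],np.abs(o['joint_velocities']).max())
R=Ro.from_quat(o['ee_rot']).as_matrix();print("heading",np.degrees(np.arctan2(R[1,0],R[0,0])),R[:,2])
run(im,i,o,o['position'][2]-.1057)
a=cv2.resize(camera("scene")[120:270,200:360],None,fx=4.5,fy=4,interpolation=cv2.INTER_CUBIC)[:600]
cv2.imwrite("pics/s5.png",a);b=camera("top");cv2.imwrite("pics/t5.png",b)
cv2.imwrite("pics/t5c.png",cv2.resize(b[150:270,300:440],None,fx=5,fy=5,interpolation=cv2.INTER_CUBIC))
```

```text
[ 0.55978851 -0.19229358  0.21026456] [-0.37370335  0.17187025 -5.89804054] 6.775 0.17544878363569572 0.004609609508293858
heading -18.192475467574177 [-1.86607022e-06  5.30016780e-04 -9.99999860e-01]
catch px 424.5 251.1666717529297 26.775917053222656
disc px 229.0 248.0 19.416587829589844
catch world [ 0.61   -0.2081  0.2006] tool [ 0.0526 -0.0006  0.0097]
disc world [ 0.5181 -0.1794  0.1936] tool [-0.0436  0.0007  0.0167]
```

View pics/s5.png

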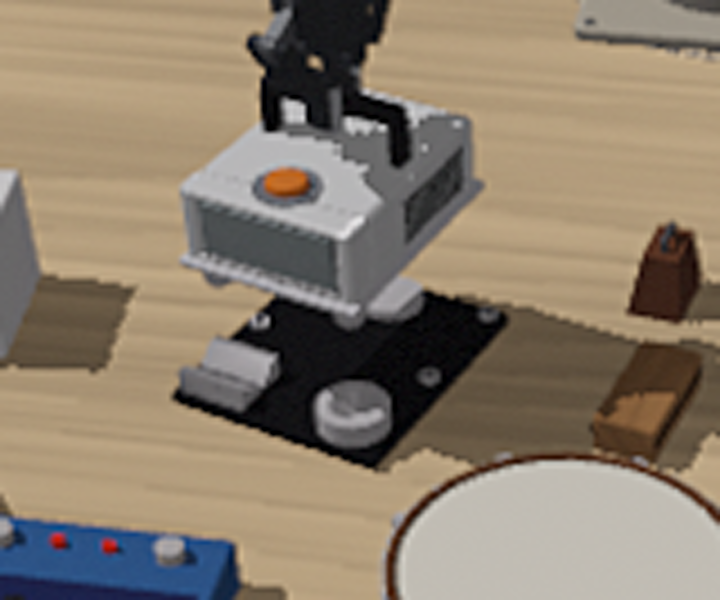

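View pics/t5c.png

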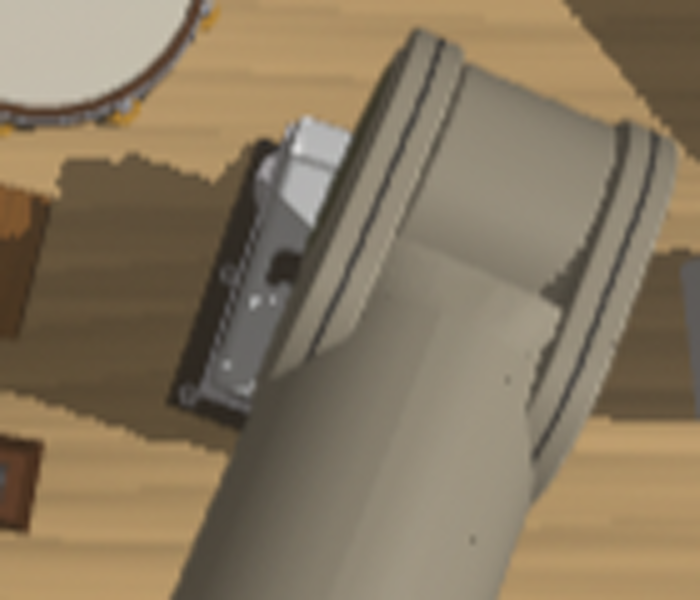

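Run:
```python
from h import *
s=camera_info("scene");w=onz(s,(286.5)/4.5-.5+200,183.5/4-.5+120,.2005);print(w)
t=np.radians(-18.3);print("expected",.567+.047*np.cos(t),-.196+.047*np.sin(t))
```

```text
[ 0.61995361 -0.20666673  0.2005    ]
expected 0.6116229974491695 -0.21075764543046804
```

The scene camera puts the catch about 8 mm further out than kinematics does, and this may be my crop reading. I'll go down close above the seats and compare ball and seat directly in one view.

Call:
play_rows(
  rows=[
    [[0,-1,-8],[0,0,0],4],
    [[0,0,-15],[0,0,0],4],
    [[0,0,-17],[0,0,0],4],
    [[0,0,-10],[0,0,0],4],
    [[0,0,-5],[0,0,0],4],
    [[0,0,-2],[0,0,0],4],
    [[0,0,0],[0,0,0],4],
    [[0,0,0],[0,0,0],4],
  ],
)

```text
clock: 7.92
position: [0.5598, -0.1947, 0.1538]
ee_rot: [0.987, -0.159, 0.0, -0.0]
ft_force: [-0.1, 0.2, -6.0]
grip_width: 0.176
```

Run:
```python
from inhand import *
o=readout.get_obs();print(o['position'],o['ft_force'],o['clock'])
R=Ro.from_quat(o['ee_rot']).as_matrix();p=o['position']
im=camera("scene");cv2.imwrite("pics/s6f.png",im);s=camera_info("scene")
hsv=cv2.cvtColor(im,cv2.COLOR_BGR2HSV);k=cv2.inRange(hsv,(3,150,90),(18,255,255));k[:,:240]=0;k[:,300:]=0;k[:150]=0;k[215:]=0
M=cv2.moments(k,True);u,v=M['m10']/M['m00'],M['m01']/M['m00'];dz=p[2]-.1057
print("scene catch",onz(s,u,v,.095+dz),u,v,M['m00']);e=p+R@[.055,0,0.0107];print("kin",e, proj(s,e))
# draw predicted
t=np.radians(-18.3);D=np.array([[np.cos(t),-np.sin(t)],[np.sin(t),np.cos(t)]])
a=cv2.resize(im[150:250,230:330],None,fx=6,fy=6,interpolation=cv2.INTER_CUBIC)
cv2.imwrite("pics/s6.png",a)
```

```text
[ 0.55983048 -0.19465468  0.15375029] [-0.0848984   0.23865895 -5.97820886] 7.925
scene catch [ 0.6174913  -0.20937684  0.14305029] 264.0 182.11764705882354 51.0
kin [ 0.61205508 -0.21193291  0.14309455] [263.56134718 180.74288639]
```

View pics/s6.png

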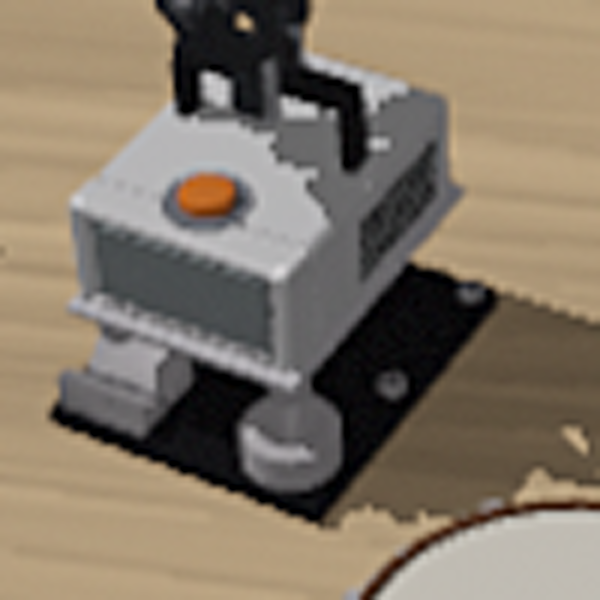

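The ball is over the cone and the groove ball is over the vee, and the estimates differ by 2–3 mm, well inside the cone's capture range. I'll lower in small steps and watch the forces.

Call:
play_rows(
  rows=[
    [[0,1,-6],[0,0,0],4],
    [[0,0,-8],[0,0,0],4],
    [[0,0,-4],[0,0,0],4],
    [[0,0,-2],[0,0,0],4],
    [[0,0,0],[0,0,0],4],
    [[0,0,0],[0,0,0],4],
  ],
)

```text
clock: 8.72
position: [0.5597, -0.1937, 0.1335]
ee_rot: [0.987, -0.159, 0.0, 0.0]
ft_force: [-1.1, 0.4, -5.4]
grip_width: 0.174
```

Call:
play_rows(
  rows=[
    [[0,0,-2],[0,0,0],4],
    [[0,0,0],[0,0,0],4],
  ],
)

```text
clock: 8.98
position: [0.5595, -0.1935, 0.1312]
ee_rot: [0.987, -0.159, -0.0, -0.0]
ft_force: [-0.1, 0.8, -6.4]
grip_width: 0.173
```

Run:
```python
from inhand import *
o=readout.get_obs();print(o['position'],o['ft_force'],o['torque'],o['clock'])
im=camera("scene")
a=cv2.resize(im[160:250,230:330],None,fx=6,fy=6,interpolation=cv2.INTER_CUBIC)
cv2.imwrite("pics/s7.png",a)
```

```text
[ 0.55949972 -0.19353963  0.13121936] [-0.06610476  0.83596033 -6.40711774] [-0.02646264  0.04952725  0.02613578] 8.975
```

View pics/s7.png

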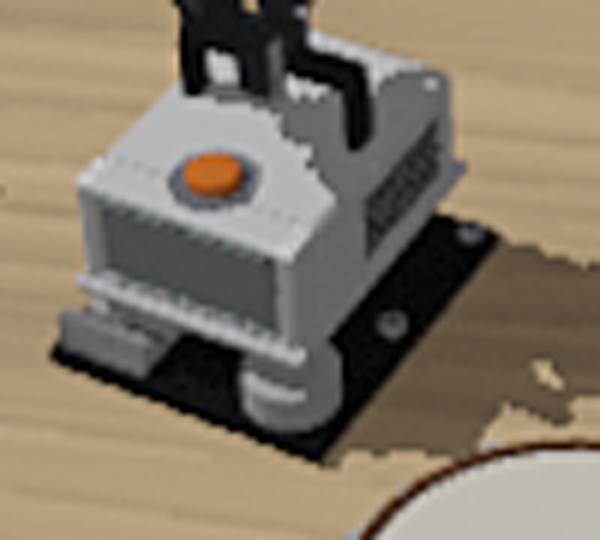

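The balls are now inside the seat mouths with about 5.5 mm to go and no contact force yet. I'll continue in millimetre steps.

Call:
play_rows(
  rows=[
    [[0,0,-1],[0,0,0],4],
    [[0,0,-1],[0,0,0],4],
    [[0,0,0],[0,0,0],4],
  ],
)

```text
clock: 9.4
position: [0.5595, -0.1935, 0.1292]
ee_rot: [0.987, -0.159, -0.0, -0.0]
ft_force: [-0.1, -0.5, -6.3]
grip_width: 0.173
```

Call:
play_rows(
  rows=[
    [[0,0,-1],[0,0,0],4],
    [[0,0,0],[0,0,0],4],
  ],
)

```text
clock: 9.65
position: [0.5595, -0.1935, 0.1282]
ee_rot: [0.987, -0.159, -0.0, -0.0]
ft_force: [0.7, 0.2, -5.3]
grip_width: 0.17
```

Call:
play_rows(
  rows=[
    [[0,0,-1],[0,0,0],4],
    [[0,0,0],[0,0,0],4],
  ],
)

```text
clock: 9.9
position: [0.5596, -0.1938, 0.1274]
ee_rot: [0.987, -0.159, 0.0, 0.0]
ft_force: [-0.4, 0.1, -3.9]
grip_width: 0.173
```

Call:
play_rows(
  rows=[
    [[0,0,-1],[0,0,0],4],
    [[0,0,0],[0,0,0],4],
  ],
)

```text
clock: 10.15
position: [0.5594, -0.1942, 0.1268]
ee_rot: [0.987, -0.159, 0.0, 0.0]
ft_force: [-5.5, -1.3, 3.2]
grip_width: 0.174
```

Call:
play_rows(
  rows=[
    [[0,0,-0.7],[0,0,0],4],
    [[0,0,0],[0,0,0],4],
  ],
  force=40,
)

```text
clock: 10.4
position: [0.5593, -0.1943, 0.1265]
ee_rot: [0.987, -0.16, 0.0, 0.0]
ft_force: [-8.4, -1.3, 7.4]
grip_width: 0.179
```

The dock is pushing the tool toward −x, so I'll follow it.

Call:
play_rows(
  rows=[
    [[-0.8,0,0],[0,0,0],4],
    [[0,0,0],[0,0,0],4],
  ],
  force=40,
)

```text
clock: 10.65
position: [0.5588, -0.1942, 0.1263]
ee_rot: [0.987, -0.159, 0.0, 0.0]
ft_force: [-5.5, -2.9, 5.6]
grip_width: 0.173
```

Call:
play_rows(
  rows=[
    [[-0.5,0,0],[0,0,0],4],
    [[0,0,0],[0,0,0],4],
  ],
)

```text
clock: 10.9
position: [0.5587, -0.194, 0.1262]
ee_rot: [0.987, -0.159, 0.001, 0.0]
ft_force: [-4.2, -1.7, 5.3]
grip_width: 0.17
```

Call:
play_rows(
  rows=[
    [[-0.5,0,0],[0,0,0],4],
    [[0,0,0],[0,0,0],4],
    [[0,0,0],[0,0,0],14],
    [[0,0,0],[0,0,0],17],
    [[0,0,0],[0,0,0],20],
    [[0,0,0],[0,0,0],30],
    [[0,0,0],[0,0,0],45],
    [[0,0,0],[0,0,0],45],
    [[0,0,0],[0,0,0],45],
  ],
  force=20,
)

```text
clock: 12.02
position: [0.5578, -0.1936, 0.1256]
ee_rot: [0.987, -0.159, 0.0, -0.0]
ft_force: [0.3, 0.7, -0.4]
grip_width: 0.53
```

Run:
```python
from inhand import *
o=readout.get_obs();print(o['position'],o['ft_force'],o['torque'],o['clock'])
cv2.imwrite("pics/w8.png",camera("wrist"))
im=camera("scene")
a=cv2.resize(im[160:250,230:330],None,fx=6,fy=6,interpolation=cv2.INTER_CUBIC)
cv2.imwrite("pics/s8.png",a)
```

```text
[ 0.55775648 -0.19355072  0.12562316] [ 0.26434948  0.71384237 -0.40433576] [ 0.00776288  0.02048391 -0.00804598] 12.025
```

View pics/s8.png

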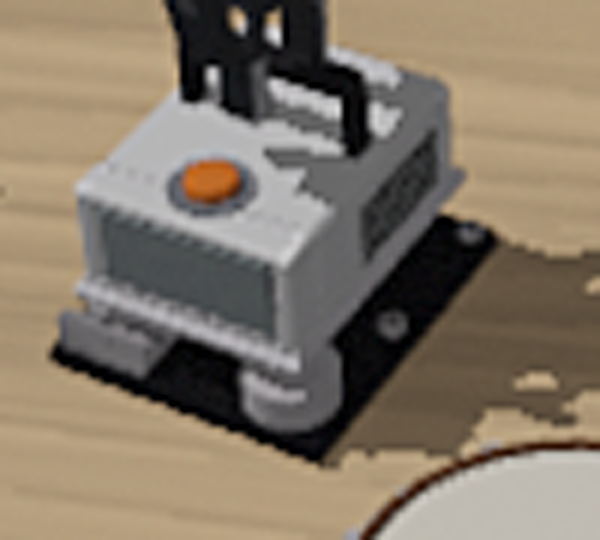

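View pics/w8.png

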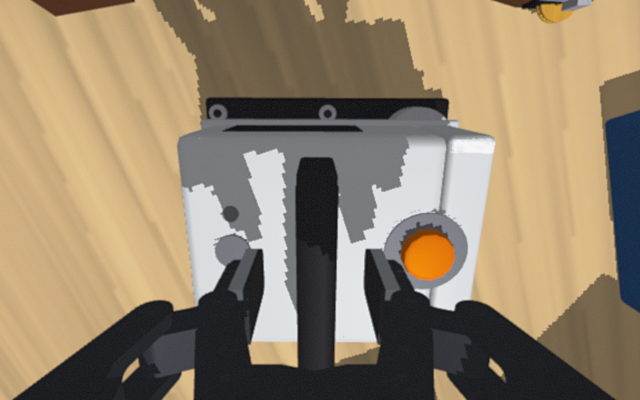

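It's released and looks level, with the handle centred between the open jaws. I'll lift clear and check the seating.

Call:
play_rows(
  rows=[
    [[0,0,5],[0,0,0],45],
    [[0,0,20],[0,0,0],45],
    [[0,0,40],[0,0,0],45],
    [[0,0,45],[0,0,0],45],
    [[0,0,30],[0,0,0],20],
    [[0,0,25],[0,0,0],0],
    [[0,0,0],[0,0,0],0],
    [[0,0,0],[0,0,0],0],
    [[0,0,0],[0,0,0],0],
  ],
)

```text
clock: 13.25
position: [0.5574, -0.1934, 0.2897]
ee_rot: [0.987, -0.159, -0.001, -0.0]
ft_force: [-0.4, 0.3, -1.3]
grip_width: 0.001
```

Run:
```python
from inhand import *
i=camera_info("wrist");o=readout.get_obs();im=camera("wrist");cv2.imwrite("pics/w9.png",im);np.save("w9.npy",i,allow_pickle=True)
print(o['position'],o['ft_force'],o['clock'],o['grip_width'],o['joint_pos'])
im=camera("scene");cv2.imwrite("pics/s9f.png",im)
cv2.imwrite("pics/s9.png",cv2.resize(im[160:250,230:330],None,fx=6,fy=6,interpolation=cv2.INTER_CUBIC))
```

```text
[ 0.55739686 -0.19337112  0.28965869] [-0.4075776   0.26844135 -1.26174848] 13.25 0.0013456657811889883 [-0.29478727  0.2598246   0.67886738  1.49691861 -0.16308823  1.44382211
  0.06894194]
```

View pics/w9.png

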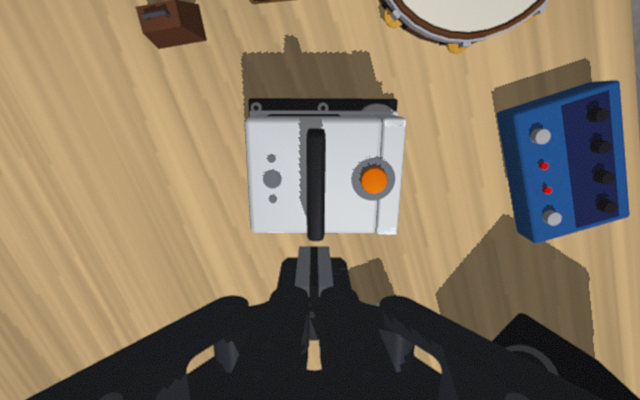

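View pics/s9.png

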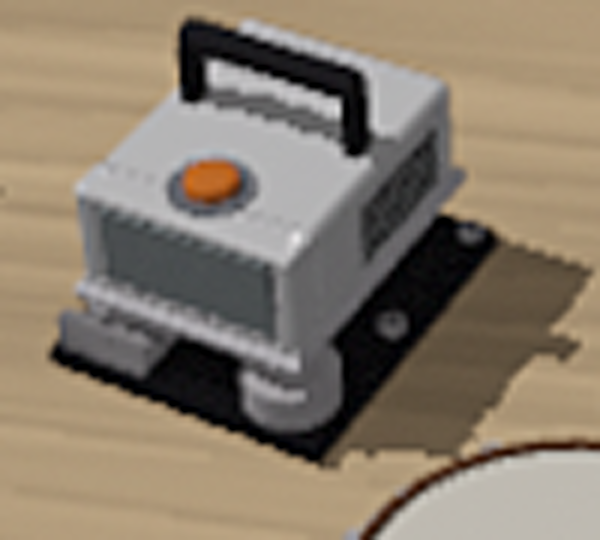

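Run:
```python
from inhand import *
i=np.load("w9.npy",allow_pickle=True).item();im=cv2.imread("pics/w9.png");hsv=cv2.cvtColor(im,cv2.COLOR_BGR2HSV)
k=cv2.inRange(hsv,(3,150,90),(18,255,255));k[:,:345]=0;k[:,405:]=0;k[:155]=0;k[205:]=0
M=cv2.moments(k,True);u,v=M['m10']/M['m00'],M['m01']/M['m00'];c=onz(i,u,v,.115)
g=((cv2.cvtColor(im,cv2.COLOR_BGR2GRAY)<160)*255).astype(np.uint8);g[:,:258]=0;g[:,288:]=0;g[:165]=0;g[193:]=0
M2=cv2.moments(g,True);d=onz(i,M2['m10']/M2['m00'],M2['m01']/M2['m00'],.108)
o=readout.get_obs();R=Ro.from_quat(o['ee_rot']).as_matrix()
print("catch",c,R.T@(c-o['position']),"disc",d,R.T@(d-o['position']));e=c-d;print("yaw",np.degrees(np.arctan2(e[1],e[0])))
bx=lambda p:(R.T@(p-o['position'])).round(4)
hd=(im.max(2)<60)
r=(slice(122,243),slice(295,335));kk=np.zeros(hd.shape,np.uint8);kk[r]=hd[r]
n,l,st,ce=cv2.connectedComponentsWithStats(kk);j=1+st[1:,4].argmax();print(st[j],ce[j])
for n in("top",):pass
im=cv2.imread("pics/s9f.png");hsv=cv2.cvtColor(im,cv2.COLOR_BGR2HSV);k=cv2.inRange(hsv,(3,150,90),(18,255,255));k[:,:240]=0;k[:,300:]=0;k[:150]=0;k[215:]=0
M=cv2.moments(k,True);print("scene",onz(camera_info("scene"),M['m10']/M['m00'],M['m01']/M['m00'],.115))
t=np.radians(-18.34);print("expected from dock",.5671+.047*np.cos(t),-.1959+.047*np.sin(t))
```

```text
catch [ 0.60906628 -0.21263821  0.115     ] [0.05513235 0.00200694 0.17487609] disc [ 0.5172198 -0.1823877  0.108    ] [-0.04156033  0.00214276  0.18197378]
yaw -18.22979342967665
[ 307  129   18  111 1876] [315.23507463 182.78784648]
scene [ 0.61545782 -0.21007988  0.115     ]
expected from dock 0.6117126837955489 -0.21068879456069278
```

The seating checks agree: measured yaw −18.2°, and the catch lies where the dock pose predicts within 2–3 mm. I'll turn the closed fingers 90° so the linkage stays clear of the handle, then move over the catch.

Call:
play_rows(
  rows=[
    [[6,-2,0],[0,0,-9],0],
    [[6,-2,0],[0,0,-9],0],
    [[6,-2,0],[0,0,-9],0],
    [[6,-2,0],[0,0,-9],0],
    [[6,-2,0],[0,0,-9],0],
    [[6,-2,0],[0,0,-9],0],
    [[6,-2,0],[0,0,-9],0],
    [[6,-2,0],[0,0,-9],0],
    [[6,-2,0],[0,0,-9],0],
    [[0,0,0],[0,0,-9],0],
    [[0,0,0],[0,0,0],0],
  ],
)

```text
clock: 14.72
position: [0.6117, -0.2115, 0.2901]
ee_rot: [-0.586, 0.81, 0.0, -0.001]
ft_force: [-0.2, -0.8, 0.0]
grip_width: -0.002
```

Call:
play_rows(
  rows=[
    [[0,0,-20],[0,0,0],0],
    [[0,0,-40],[0,0,0],0],
    [[0,0,-45],[0,0,0],0],
    [[0,0,-30],[0,0,0],0],
    [[0,0,-15],[0,0,0],0],
    [[0,0,0],[0,0,0],0],
    [[0,0,0],[0,0,0],0],
  ],
)

```text
clock: 15.6
position: [0.6124, -0.212, 0.1421]
ee_rot: [-0.586, 0.81, -0.001, 0.001]
ft_force: [-0.1, 0.5, 0.0]
grip_width: 0.006
```

Run:
```python
from inhand import *
o=readout.get_obs();print(o['position'],o['ft_force'],o['clock'],o['grip_width'])
im=camera("scene");a=cv2.resize(im[130:250,220:340],None,fx=5,fy=5,interpolation=cv2.INTER_CUBIC)
cv2.imwrite("pics/s10.png",a);cv2.imwrite("pics/w10.png",camera("wrist"))
```

```text
[ 0.61241778 -0.21196478  0.14205671] [-0.12272408  0.47490787  0.04715376] 15.6 0.005703659323790221
```

View pics/s10.png

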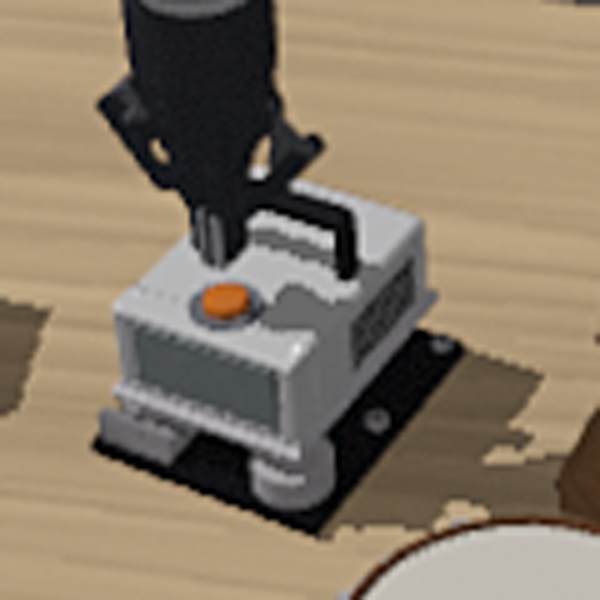

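View pics/w10.png

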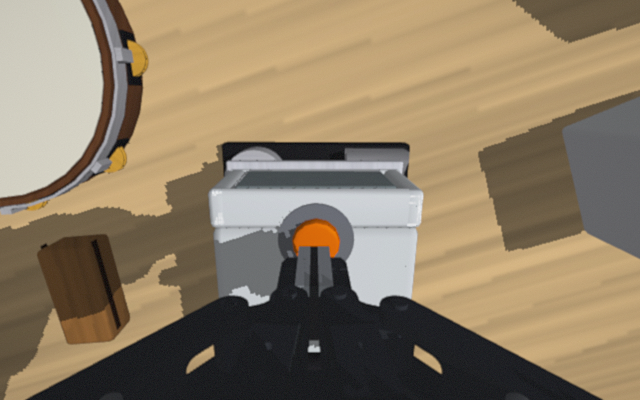

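The closed tip is over the catch: pads at column 314, button at column 316. I'll lower it and press in small steps.

Call:
play_rows(
  rows=[
    [[0,1,-10],[0,0,0],0],
    [[0,0,-8],[0,0,0],0],
    [[0,0,-5],[0,0,0],0],
    [[0,0,0],[0,0,0],0],
    [[0,0,0],[0,0,0],0],
  ],
)

```text
clock: 16.32
position: [0.6118, -0.2107, 0.1178]
ee_rot: [-0.586, 0.811, -0.0, -0.0]
ft_force: [-0.3, -0.1, 0.7]
grip_width: 0.002
```

Call:
play_rows(
  rows=[
    [[0,0,-1.5],[0,0,0],0],
    [[0,0,-1.5],[0,0,0],0],
    [[0,0,-1],[0,0,0],0],
    [[0,0,0],[0,0,0],0],
  ],
)

```text
clock: 16.82
position: [0.612, -0.2107, 0.1139]
ee_rot: [-0.586, 0.811, -0.0, 0.0]
ft_force: [0.0, 0.0, 3.5]
grip_width: 0.0
```

Call:
play_rows(
  rows=[
    [[0,0,-1],[0,0,0],0],
    [[0,0,-1],[0,0,0],0],
    [[0,0,0],[0,0,0],0],
  ],
)

```text
clock: 17.2
position: [0.612, -0.2106, 0.1117]
ee_rot: [-0.586, 0.811, -0.0, 0.0]
ft_force: [0.7, -0.0, 4.3]
grip_width: 0.001
```

Call:
play_rows(
  rows=[
    [[0,0,-0.7],[0,0,0],0],
    [[0,0,0],[0,0,0],0],
    [[0,0,0],[0,0,0],0],
  ],
)

```text
clock: 17.58
position: [0.612, -0.2107, 0.1111]
ee_rot: [-0.586, 0.811, -0.0, 0.0]
ft_force: [1.6, -0.5, 5.8]
grip_width: -0.001
```

Run:
```python
from inhand import *
o=readout.get_obs();print(o['position'],o['ft_force'],o['clock'])
im=camera("scene");cv2.imwrite("pics/s11.png",cv2.resize(im[130:250,220:340],None,fx=5,fy=5,interpolation=cv2.INTER_CUBIC))
```

```text
[ 0.61195214 -0.21065859  0.11109603] [ 1.56043023 -0.49488552  5.8047485 ] 17.575
```

View pics/s11.png

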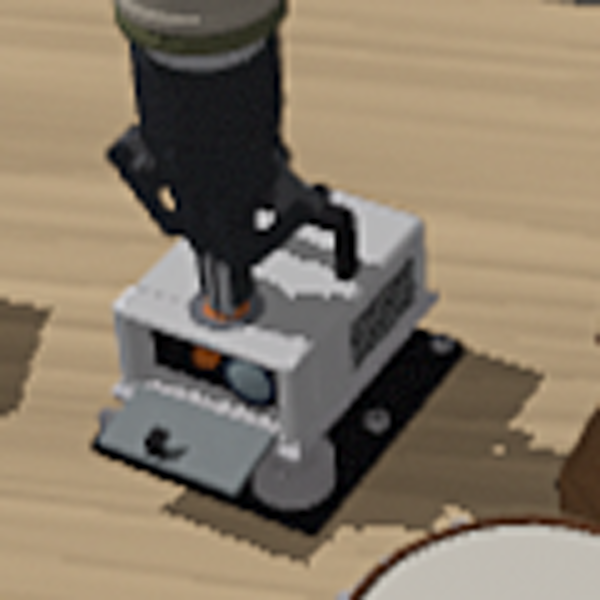

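The door has sprung open. I'll retract straight up.

Call:
play_rows(
  rows=[
    [[0,0,3],[0,0,0],0],
    [[0,0,8],[0,0,0],0],
    [[0,0,20],[0,0,0],0],
    [[0,0,40],[0,0,0],0],
    [[0,0,45],[0,0,0],0],
    [[0,0,40],[0,0,0],0],
    [[0,0,20],[0,0,0],0],
    [[0,0,0],[0,0,0],0],
    [[0,0,0],[0,0,0],0],
    [[0,0,0],[0,0,0],0],
  ],
)

```text
clock: 18.88
position: [0.6114, -0.2103, 0.2859]
ee_rot: [-0.586, 0.811, 0.001, -0.001]
ft_force: [-0.2, 0.7, 0.3]
grip_width: -0.002
```

Run:
```python
from inhand import *
o=readout.get_obs();print(o['position'],o['ft_force'],o['clock'])
im=camera("scene");cv2.imwrite("pics/s12f.png",im);cv2.imwrite("pics/s12.png",cv2.resize(im[160:250,230:330],None,fx=6,fy=6,interpolation=cv2.INTER_CUBIC))
hsv=cv2.cvtColor(im,cv2.COLOR_BGR2HSV);k=cv2.inRange(hsv,(3,150,90),(18,255,255));k[:,:240]=0;k[:,300:]=0;k[:150]=0;k[200:]=0
M=cv2.moments(k,True);print("scene",onz(camera_info("scene"),M['m10']/M['m00'],M['m01']/M['m00'],.115))
```

```text
[ 0.61137673 -0.21029093  0.28590663] [-0.22973557  0.65626053  0.27083173] 18.875
scene [ 0.61654607 -0.21021674  0.115     ]
```

View pics/s12.png

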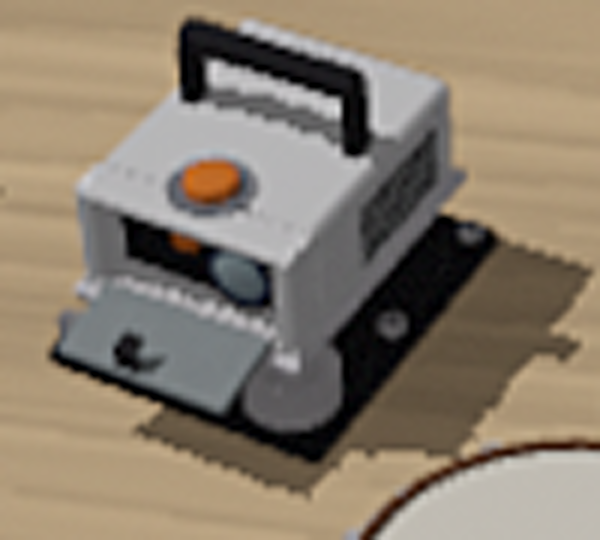

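View pics/s12f.png

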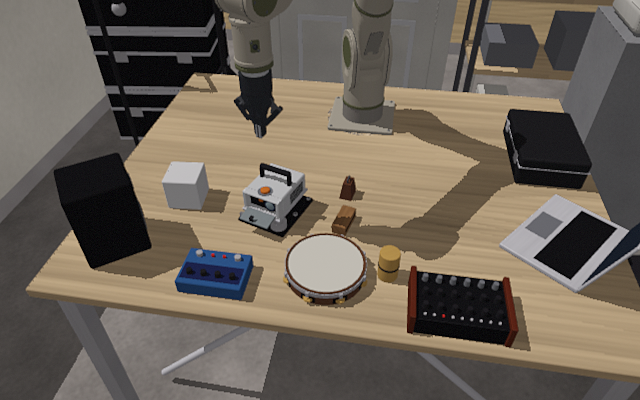

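The door is open, the projector sits where it did before the press, and the other objects are in place. I'll hand in.

```bash
python3 -c "
from workcell import manip
print(manip.hand_in())"
```

```text
the job is handed in; nothing more can be done
None
```

I lifted the projector by its handle and lowered it into the dock in millimetre steps. When a force of about 8 N showed it slightly off centre, I followed it about 2 mm towards −x and let go. I then pressed the catch with the closed fingers, with a force of about 6 N, and the lens door sprang open untouched. I handed the job in at about 19 s; the hand-in gave no verdict.

**Last checks:**
- **Seating:** The yaw before the press was −18.2°, against −18.3° for the dock. The gripper height at release was within about 0.1 mm of the home height. The catch lay where the dock predicts, within 2–3 mm in the wrist camera and about 4 mm in the scene camera. After the press the scene camera still showed it within about 1 mm of where it was.
- **Door and surroundings:** In the last picture the door is open, the arm is well clear and the bystanders look unmoved. I judged the door and bystanders by eye.

**What disagreed or is not proven:** The scene camera put the catch 4–8 mm further out in x than the arm's own position did. I took this as camera bias, because it was already 2–3 mm off before the lift. The cameras are too coarse to prove the 2 mm limit on each ball foot. That rests on the release height, the drop in forces and the level look of the projector.

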